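# Pack a lemon kit and a garlic kit into two trays

### The arm

A 7-joint arm with a two-finger parallel gripper is mounted at the origin on a cart in front of the work surface, level with it; the furniture and walls round the work are solid. World frame = base frame: x ahead of the robot, y to its left, z up, the work surface at z = 0. Lengths are in m, angles in rad, forces in N, time in s.
With the tool pointing down it reaches from about 0.425 to 0.875 m from the base axis. Payload 9.9 kg.
Tool frame: the origin (TCP) lies midway between the tips of the shut fingers; the grasp point (between the pads) lies 19 mm behind it; z points along the fingers, y is the line along which they close (so a half turn about z gives the same grasp; the last joint's range is limited). The gripper opens to 85 mm and grips with 20 to 120 N. Pads are 22 mm wide; open, the fingers measure 114 mm over their backs; the gripper's body (76 mm by 85 mm) begins 54 mm behind the grasp point. The pads swing forward as they close: fully open they stand 13 mm farther back than shut.
Start: joints at [1.169, 0.576, 0.025, 1.437, -0.015, 1.129, -0.057], TCP at [0.211, -0.641, 0.231] pointing down, gripper open.
Joint ranges: [-2.76, 2.76], [-0.34, 2.15], [-1.52, 1.57], [0.19, 2.46], [-1.09, 4.23], [0.17, 1.99], [-2.82, 2.82]. Speed limits (rad/s): [2.22, 2.22, 3.01, 3.01, 3.14, 3.14, 3.14].

### API

Orientations are given as a rotation vector (axis times angle).
In Python, from plant import bot gives the robot as it stands.
- The arm moves only by the tool apply_moves, never from a script. Its argument "series" is a list that holds one entry, the list of rows, each a list of 5 numbers: the closure, from 0 (fully open) to 1 (shut), then the shift along the tool's x, y, z as a fraction of full scale, then the turn about the tool's z as a fraction of full scale. In form: [[[gripper, dx, dy, dz, spin], ...]]. A call has 1 to 8 rows; each row shifts and turns the commanded pose from where the row before left it, along the tool's axes as they then stand; what a row does not reach is not made up. Full scale, the value 1, is 0.05 m for a shift and 8 degrees for a turn. A row lasts 1/8 s, in which the tool goes at most 62.5 mm and 10.7 degrees, less where a joint would pass 70% of its speed; a pose out of reach is approached as far as the arm can. A call with a number of a shift or a turn outside -1 to 1 is refused whole. A call with a gripper value outside its range is refused whole. The fingers move at their own pace and stop on an object; "newtons" is the grip in N (left out, the last holds). Time passes only in rows, so rows that do not move let the fingers close. It gives the time, the measured TCP pose, the force, the opening and the grip force at its end, in the units of the state.
- bot.observe(): the state, without advancing time (a new reading comes with each control period).
- bot.snapshot(name): name is "scene" or "top" or "wrist"; returns the picture (384x512x3 uint8, red, green, blue); there is no depth.
- bot.camera_params(name): a dict with "K" (3x3 intrinsics, pixels), "pose" (4x4, takes a point from camera to world coordinates). Camera axes: x right, y down, z forward; pixel columns grow to the right and rows downward; lengths in m; the calibration is good to about 2 mm. The wrist camera is an equidistant fisheye: a pixel r from the principal point sees the ray r / f radians off the axis. A picture is of the moment at which its call begins: read the wrist's pose just before it. camera_params takes no time and is no camera call; for the wrist camera it gives the pose at the moment of the call.
- bot.hand_in(): hands the job in; it is judged then, once.
The state is a dict: "t": time; "joint_pos": joint angles; "qvel": joint speeds; "tau": joint torques, N m; "position": TCP position; "orientation": TCP orientation; "wrist_force": force on the tool from outside, world axes, zero at the start; "wrist_torque": the same for the moment, N m; "grip_width": opening from 0.0 (shut) to 1.0 (fully open); "gripper_force": force on a finger pad.
Only numpy, scipy, OpenCV 4.12 (cv2) and the standard library are available. Lean on these libraries where they do the work, as an engineer would, in place of code of your own. Each camera call takes 0.05 s, during which the arm holds its last target. There are 200 camera calls.

### The job

Make up two seasoning kits from the stock along the front edge of the worktop: the lemon and one spice jar in the blue tray, the garlic bulb and the other spice jar in the yellow tray. In each tray the jar stands upright in the small compartment with the white ring, and the lemon or garlic rests on the floor of the large compartment, the garlic root end down as it stood. Leave the egg timer that stands in the row where it is.

Things in the scene. Friction and masses are not known exactly. Their poses are not given: they have to be found in the camera images.
- tray_blue: Blue plastic tray (lemon kit), 178 x 104 mm (x, y) plus 16 mm lugs on the short ends, fixed. Origin: centre of underside, z up. Floor 3 mm, rim and cross divider (4 mm thick) 10 mm above the origin; keep fingers above that. Large compartment 100 x 96 mm, centre x = +35 mm, y = 0; small one 66 x 96 mm, centre x = -52 mm, y = 0, with a 54 mm white ring printed there.
- tray_yellow: Yellow plastic tray (garlic kit), 178 x 104 mm (x, y) plus 16 mm lugs on the short ends, fixed. Origin: centre of underside, z up. Floor 3 mm, rim and cross divider (4 mm thick) 10 mm above the origin; keep fingers above that. Large compartment 100 x 96 mm, centre x = +35 mm, y = 0; small one 66 x 96 mm, centre x = -52 mm, y = 0, with a 54 mm white ring printed there.
- lemon_center (a point): Centre of the loose yellow lemon, 78 mm long (its x axis) by 55 mm (y) by 56 mm high, about 110 g; it lies on its side, 28 mm below this point is the surface it rests on. Narrowest across y; grip it there, near its middle.
- garlic: Pale garlic bulb, 60 x 57 mm across and 58 mm high with a thin neck at the top, about 40 g; widest about 25 mm up. Origin: centre of its underside, z up.
- jar_1: Clear glass spice jar with a green and yellow paper label and a black cap with a green top, 45 mm in diameter and 105 mm tall (the cap is the top 21 mm), about 110 g, standing upright. Origin: centre of its underside, z up. Identical with the other jar; either may go in either tray.
- jar_2: Clear glass spice jar with a green and yellow paper label and a black cap with a green top, 45 mm in diameter and 105 mm tall (the cap is the top 21 mm), about 110 g, standing upright. Origin: centre of its underside, z up. Identical with the other jar; either may go in either tray.
- egg_timer: Red and white wind-up egg timer, 63 mm in diameter, 67 mm high, loose in the row of stock. Not part of either kit: it stays where it is. The five stock things stand about 115 mm apart in a row along the front edge, which runs about 1.31 rad from the x axis (closing across the row keeps clear of neighbours). Origin: centre of its underside, z up.

How it is judged:
By the outcome, as a careful person would: the job done as asked, in the order asked, and still so for the second after the job is handed in, with the robot touching nothing.
It also fails if it takes over 120 s, if anything falls off the work surface, if the arm or the gripper's body presses on something with over 40 N, if the wrist force passes 120 N, or if a joint passes its speed limit or range.

## Working session

There is one attempt and no reset: what is moved stays moved. The work goes in short steps, Python scripts to look and compute and a tool call to move; the robot and the scene stay as the last step left them, time stands still between calls to the robot, and variables do not carry over. Pictures are saved under pics/ and viewed, at most 14 in all, crops included, and the job is handed in when it is done.

Besides the shell and the picture viewer there is one more tool, called as name(argument=value, ...), one argument or row to a line, values as JSON. apply_moves: Moves the arm, as the interface text tells. Shift numbers are shares of 0.05 m and turn numbers shares of 8 degrees, none past 1 either way. Its arguments: {"type":"object","properties":{"series":{"type":"array","items":{"type":"array","items":{"type":"array","items":{"type":"number"}}}},"newtons":{"type":"number"}},"required":["series"]}

```bash
mkdir -p pics; ls; python3 - <<'E'
from plant import bot
import cv2
for n in("scene","top"):
    im=bot.snapshot(n); cv2.imwrite(f"pics/{n}0.png",im[:,:,::-1]); p=bot.camera_params(n); print(n,p["K"].round(1).tolist(),p["pose"].round(3).tolist())
print(bot.observe())
E
```

```text
pics
scene [[454.4, 0.0, 256.4], [0.0, 454.4, 194.6], [0.0, 0.0, 1.0]] [[-0.837, -0.304, 0.454, -0.226], [-0.547, 0.466, -0.696, 1.148], [-0.0, -0.831, -0.556, 0.963], [0.0, 0.0, 0.0, 1.0]]
top [[377.1, 0.0, 249.7], [0.0, 377.1, 188.6], [0.0, 0.0, 1.0]] [[0.027, -0.995, 0.096, 0.385], [-0.999, -0.029, -0.019, 0.021], [0.022, -0.096, -0.995, 1.23], [0.0, 0.0, 0.0, 1.0]]
{'t': 0.1, 'joint_pos': array([ 1.16921695,  0.5764307 ,  0.02485036,  1.43783134, -0.01502718,
        1.12899454, -0.05650274]), 'qvel': array([ 0.00037677,  0.00055084,  0.00120401, -0.00268593, -0.00016932,
        0.00022775,  0.00094611]), 'tau': array([ 5.01278715e-03, -7.67303610e+01,  2.25738533e+00, -2.86601543e+01,
        1.58101291e-02,  8.75592552e-03,  1.34217944e-05]), 'position': array([ 0.21079503, -0.64081181,  0.23053801]), 'orientation': array([-3.10058240e+00, -4.96863329e-01,  4.48314927e-04]), 'wrist_force': array([-0.90564877,  0.15061735,  0.39467548]), 'wrist_torque': array([ 0.03499374, -0.01646212,  0.04819735]), 'gripper_force': 0.0, 'grip_width': 1.001010964780896}
```

View pics/top0.png

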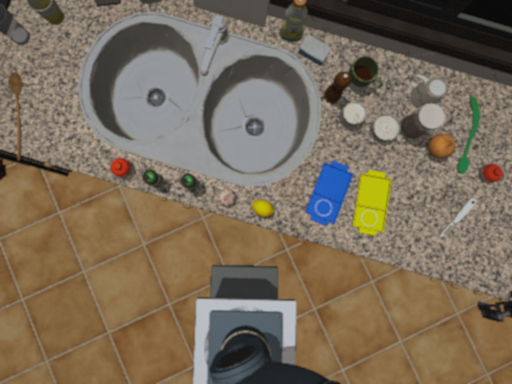

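View pics/scene0.png

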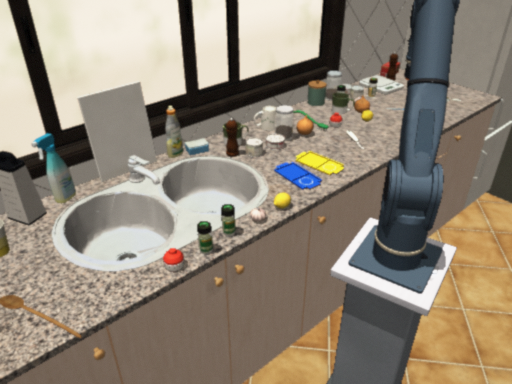

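Top view: timer (120,167), jars (152,177) and (188,181), garlic (227,198), lemon (262,208), blue tray (328,193) and yellow tray (372,203), with their rings at the lower (near) end. The scene view agrees.

```bash
cat > h.py <<'E'
import numpy as np, cv2
from plant import bot
from scipy.spatial.transform import Rotation as R
def cast(p,u,v,z,fish=False):
    K=p["K"];T=np.array(p["pose"]);x=(u-K[0,2])/K[0,0];y=(v-K[1,2])/K[1,1]
    if fish:
        r=np.hypot(x,y)+1e-12; d=np.array([x/r*np.sin(r),y/r*np.sin(r),np.cos(r)])
    else: d=np.array([x,y,1.])
    d=T[:3,:3]@d; o=T[:3,3]; return o+d*(z-o[2])/d[2]
def proj(p,X,fish=False):
    T=np.array(p["pose"]);K=p["K"];c=T[:3,:3].T@(np.array(X)-T[:3,3])
    if fish:
        r=np.hypot(c[0],c[1]);th=np.arctan2(r,c[2]);x,y=c[0]/r*th,c[1]/r*th
    else: x,y=c[0]/c[2],c[1]/c[2]
    return K[0,0]*x+K[0,2],K[1,1]*y+K[1,2]
def hsv(im): return cv2.cvtColor(im,cv2.COLOR_RGB2HSV)
def blobs(m,mn=20):
    cs,_=cv2.findContours(m.astype(np.uint8),cv2.RETR_EXTERNAL,cv2.CHAIN_APPROX_NONE)
    return sorted([c for c in cs if cv2.contourArea(c)>=mn],key=cv2.contourArea,reverse=True)
def togo(x,y,z,yaw=None):
    """rows to go, in tool units; yaw = world angle of tool y axis (mod pi)"""
    s=bot.observe();Rm=R.from_rotvec(s["orientation"]).as_matrix()
    d=Rm.T@(np.array([x,y,z])-s["position"])
    cur=np.arctan2(Rm[1,1],Rm[0,1]);o=[(d/0.05).round(2).tolist()]
    if yaw is not None:
        e=(yaw-cur+np.pi/2)%np.pi-np.pi/2; o.append(round(-np.degrees(e)/8,2))
    print("pos",s["position"].round(3),"yawY",round(cur,3),"shift/spin units",o)
E
python3 - <<'E'
from h import *
im=bot.snapshot("top");p=bot.camera_params("top");H=hsv(im);h,s,v=H[...,0],H[...,1],H[...,2]
def show(n,m,z,mn=20):
    for c in blobs(m,mn)[:6]:
        (u,w),sz,a=cv2.minAreaRect(c);M=cv2.moments(c);X=cast(p,M['m10']/M['m00'],M['m01']/M['m00'],z)
        b=[cast(p,*q,z)[:2] for q in cv2.boxPoints(((u,w),sz,a))]
        e1=b[1]-b[0];e2=b[2]-b[1];L=e1 if np.hypot(*e1)>np.hypot(*e2) else e2
        print(n,round(u),round(w),cv2.contourArea(c),X[:2].round(3),"L",np.hypot(*L).round(3),"ang",np.arctan2(L[1],L[0]).round(3), "rectc",cast(p,u,w,z)[:2].round(3))
show("blue",(h>105)&(h<130)&(s>180)&(v>80),.01,200)
show("yel",(h>24)&(h<36)&(s>180)&(v>120),.01,60)
show("lemon",(h>22)&(h<36)&(s>180)&(v>120),.03,60)
show("red",((h<6)|(h>174))&(s>180)&(v>80),.05)
show("green",(h>40)&(h<85)&(s>80)&(v<190),.105,10)
# garlic
sub=H[185:212,212:245]; print(cast(p,227.5,198.5,.03).round(3))
for X in [(.43,-.18),(.43,-.3)]:pass
E
```

```text
blue 329 193 1611.5 [ 0.497 -0.261] L 0.204 ang -0.367 rectc [ 0.497 -0.261]
yel 372 202 1718.0 [ 0.47  -0.401] L 0.208 ang -0.153 rectc [ 0.47  -0.401]
yel 261 208 185.5 [ 0.444 -0.042] L 0.058 ang -1.542 rectc [ 0.443 -0.041]
lemon 372 202 1718.0 [ 0.469 -0.394] L 0.205 ang -0.153 rectc [ 0.469 -0.394]
lemon 263 208 225.0 [ 0.441 -0.044] L 0.056 ang -1.079 rectc [ 0.442 -0.045]
red 120 167 222.0 [0.556 0.407] L 0.054 ang -2.321 rectc [0.556 0.407]
red 492 172 212.0 [ 0.574 -0.777] L 0.055 ang -1.54 rectc [ 0.574 -0.778]
green 470 135 362.0 [ 0.678 -0.673] L 0.242 ang -0.204 rectc [ 0.679 -0.673]
green 150 176 62.0 [0.523 0.298] L 0.035 ang -2.817 rectc [0.523 0.298]
green 188 180 57.5 [0.515 0.182] L 0.03 ang -3.1 rectc [0.515 0.183]
[0.468 0.068 0.03 ]
```

```bash
python3 -c "
from h import *
togo(.442,-.044,.23,-.26)"
```

```text
pos [ 0.211 -0.641  0.231] yawY -1.253 shift/spin units [[8.12, -9.89, 0.02], np.float64(-7.11)]
```

apply_moves(
  series=[
    [[0,0.75,-0.91,0,0],[0,0.75,-0.91,0,0],[0,0.75,-0.91,0,0],[0,0.75,-0.91,0,0],[0,0.75,-0.91,0,0],[0,0.75,-0.91,0,0],[0,0.75,-0.91,0,0],[0,0.75,-0.91,0,0]],
  ],
)

```text
t: 1.15
position: [0.3826, -0.1999, 0.2314]
orientation: [3.102, 0.497, 0.001]
wrist_force: [1.7, 0.1, 0.0]
grip_width: 1.0
gripper_force: 0.0
```

apply_moves(
  series=[
    [[0,0.75,-0.91,0,0],[0,0.75,-0.91,0,0],[0,0,0,0,-1],[0,0,0,0,-1],[0,0,0,0,-1],[0,0,0,0,-1],[0,0,0,0,-1],[0,0,0,0,-1]],
  ],
)

```text
t: 2.15
position: [0.4248, -0.0918, 0.2312]
orientation: [-2.628, -1.722, 0.0]
wrist_force: [-0.0, -0.0, -0.1]
grip_width: 1.001
gripper_force: 0.0
```

apply_moves(
  series=[
    [[0,0,0,0,-1],[0,0,0,0,0]],
  ],
)

```text
t: 2.4
position: [0.4248, -0.0919, 0.2312]
orientation: [-2.506, -1.894, 0.0]
wrist_force: [0.0, -0.4, -0.1]
grip_width: 0.998
gripper_force: 0.0
```

```bash
python3 -c "
from h import *
togo(.442,-.044,.23,-.26)
p=bot.camera_params('wrist');im=bot.snapshot('wrist');cv2.imwrite('pics/w1.png',im[:,:,::-1]);print(p['K'],p['pose'].round(3),proj(p,[.442,-.044,.028],True),bot.observe()['joint_pos'].round(2))"
```

```text
pos [ 0.425 -0.092  0.231] yawY -0.277 shift/spin units [[1.02, 0.07, 0.02], np.float64(-0.12)]
[[297.31863964   0.         258.04060167]
 [  0.         297.31863964 194.24603134]
 [  0.           0.           1.        ]] [[ 0.962 -0.261 -0.082  0.445]
 [-0.274 -0.919 -0.282 -0.019]
 [-0.001  0.294 -0.956  0.373]
 [ 0.     0.     0.     1.   ]] (np.float64(262.0607190742805), np.float64(126.90963544733039)) [ 0.4   0.23 -0.36  2.02  0.1   0.9  -0.3 ]
```

View pics/w1.png

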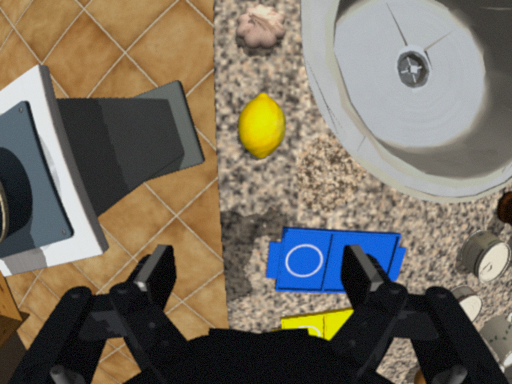

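Wrist view: lemon (261,126) with its long axis along the row, garlic (262,27), blue tray ring (303,260) with the large compartment to its right, yellow tray partly hidden below.

```bash
cat >> h.py <<'E'
def wrist(save=None):
    p=bot.camera_params('wrist');im=bot.snapshot('wrist')
    if save: cv2.imwrite(save,im[:,:,::-1])
    return p,im,hsv(im)
def rect(p,c,z,fish=True):
    P=np.array([cast(p,*q[0],z,fish)[:2] for q in c])
    (a,b),sz,_=r=cv2.minAreaRect((P*1000).astype(np.float32));B=cv2.boxPoints(r)
    e=max(B[1]-B[0],B[2]-B[1],key=np.linalg.norm)
    return np.round([a/1000,b/1000],4),np.round(sorted(sz)),round(float(np.arctan2(e[1],e[0])),3)
E
python3 -c "
from h import *
p=bot.camera_params('wrist');im=cv2.imread('pics/w1.png')[:,:,::-1].copy();H=hsv(im);h,s,v=[H[...,i].astype(int) for i in range(3)]
m=(h>20)&(h<36)&(s>170)&(v>90);m[200:]=0
print('lemon',[rect(p,c,.03) for c in blobs(m,200)])
m=(h>105)&(h<130)&(s>170)&(v>60)
print('blue',[rect(p,c,.01) for c in blobs(m,400)])
w=(s<60)&(v>180);w=w&(np.add.outer((np.arange(384)-260)**2,(np.arange(512)-303)**2)<26**2)
print('ring',[rect(p,c,.003) for c in blobs(w,100)])
m=(v>120)&(h<20)&(s<120);m[60:]=0;m[:,:235]=0;m[:,288:]=0
print('garlic',[(rect(p,c,.025),cv2.boundingRect(c)) for c in blobs(m,200)])
"
```

```text
lemon [(array([ 0.4416, -0.0426]), array([59., 62.]), 0.52)]
blue [(array([ 0.4971, -0.2579]), array([104., 206.]), -0.357)]
ring []
garlic [((array([0.4735, 0.0688]), array([61., 75.]), 1.295), (235, 0, 53, 60))]
```

```bash
python3 -c "
from h import *
p=bot.camera_params('wrist');im=cv2.imread('pics/w1.png')[:,:,::-1].copy();H=hsv(im);h,s,v=[H[...,i].astype(int) for i in range(3)]
m=(h>18)&(h<38)&(s>110)&(v>60);m[200:]=0;m[:70]=0;m[:,:225]=0;m[:,310:]=0
for c in blobs(cv2.morphologyEx(m.astype(np.uint8),cv2.MORPH_CLOSE,np.ones((5,5))),200):
  print(rect(p,c,.028),cv2.boundingRect(c)); P=np.array([cast(p,*q[0],.028,True)[:2] for q in c])*1000; print(cv2.fitEllipse(P.astype(np.float32)))
"
```

```text
(array([ 0.4412, -0.043 ]), array([61., 63.]), 0.506) (238, 93, 48, 66)
((441.703857421875, -42.66202926635742), (53.576019287109375, 72.479248046875), 160.83560180664062)
```

```bash
python3 -c "
from h import *
togo(.4417,-.0427,.012,-.334)"
```

```text
pos [ 0.425 -0.092  0.231] yawY -0.279 shift/spin units [[1.04, 0.05, 4.38], np.float64(0.39)]
```

apply_moves(
  series=[
    [[0,0.52,0.03,0,0.2],[0,0.52,0.02,0,0.19],[0,0,0,0.9,0],[0,0,0,0.9,0],[0,0,0,0.9,0],[0,0,0,0.9,0],[0,0,0,0.75,0],[0,0,0,0,0]],
  ],
  newtons=30,
)

```text
t: 3.45
position: [0.4407, -0.0424, 0.012]
orientation: [-2.555, -1.823, 0.006]
wrist_force: [-0.5, 0.2, 0.6]
grip_width: 0.999
gripper_force: 0.0
```

apply_moves(
  series=[
    [[1,0,0,0,0],[1,0,0,0,0],[1,0,0,0,0],[1,0,0,0,0],[1,0,0,0,0],[1,0,0,0,0]],
  ],
)

```text
t: 4.2
position: [0.4432, -0.0428, 0.0157]
orientation: [2.555, 1.824, 0.004]
wrist_force: [-1.8, 0.8, 9.8]
grip_width: 0.618
gripper_force: 29.5
```

apply_moves(
  series=[
    [[0.2,0,0,0,0],[0.2,0,0,0,0],[0.2,0,0,0.16,0],[0.2,0,0,0,0],[1,0,0,0,0],[1,0,0,0,0],[1,0,0,0,0],[1,0,0,0,0]],
  ],
)

```text
t: 5.2
position: [0.4422, -0.0427, 0.0059]
orientation: [2.556, 1.826, -0.0]
wrist_force: [-1.8, 0.4, 5.6]
grip_width: 0.622
gripper_force: 30.7
```

apply_moves(
  series=[
    [[1,0,0,-0.6,0],[1,0,0,-0.9,0],[1,0,0,-0.9,0],[1,0,0,0,0]],
  ],
)

```text
t: 5.7
position: [0.4439, -0.0428, 0.1283]
orientation: [2.554, 1.823, 0.007]
wrist_force: [0.5, -0.3, -1.8]
grip_width: 0.617
gripper_force: 32.1
```

```bash
python3 -c "
from h import *
s=bot.observe();print(s['grip_width'],s['gripper_force'])
togo(.530,-.271,.12,-.36)
p,im,H=wrist('pics/w2.png')"
```

```text
0.6170235478265689 32.05815355293453
pos [ 0.444 -0.043  0.128] yawY -0.331 shift/spin units [[-3.76, 3.11, 0.18], np.float64(0.21)]
```

View pics/w2.png

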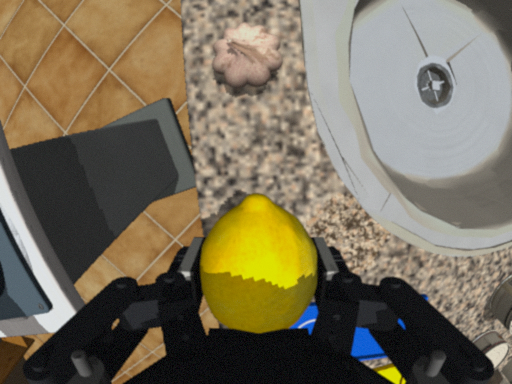

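Lemon is held level at (257,265), and the garlic stands clear at (247,57).

apply_moves(
  series=[
    [[1,-0.75,0.62,0,0.1],[1,-0.75,0.62,0,0.1],[1,-0.75,0.62,0,0],[1,-0.75,0.62,0,0],[1,-0.75,0.62,0,0],[1,0,0,0,0]],
  ],
)

```text
t: 6.5
position: [0.5228, -0.276, 0.1231]
orientation: [-2.586, -1.783, 0.004]
wrist_force: [-0.7, 0.1, -1.4]
grip_width: 0.62
gripper_force: 32.1
```

```bash
python3 -c "
from h import *
togo(.530,-.271,.0105,-.36)"
```

```text
pos [ 0.523 -0.276  0.123] yawY -0.363 shift/spin units [[0.15, 0.1, 2.25], np.float64(-0.02)]
```

apply_moves(
  series=[
    [[1,0.15,0.1,0,0],[1,0,0,0.7,0],[1,0,0,0.7,0],[1,0,0,0.5,0],[1,0,0,0.3,0],[1,0,0,0,0]],
  ],
)

```text
t: 7.25
position: [0.5307, -0.2652, 0.0149]
orientation: [-2.578, -1.791, 0.001]
wrist_force: [0.4, 0.5, -0.3]
grip_width: 0.616
gripper_force: 32.1
```

apply_moves(
  series=[
    [[1,-0.1,0,0.04,0],[1,0,0,0.05,0],[1,0,0,0,0]],
  ],
)

```text
t: 7.62
position: [0.5293, -0.2716, 0.0117]
orientation: [2.581, 1.789, 0.0]
wrist_force: [-0.4, -0.6, -1.2]
grip_width: 0.621
gripper_force: 32.1
```

apply_moves(
  series=[
    [[1,0,0,0.05,0],[1,0,0,0,0]],
  ],
)

```text
t: 7.88
position: [0.5295, -0.2714, 0.0091]
orientation: [2.581, 1.79, 0.001]
wrist_force: [1.0, -0.3, 1.6]
grip_width: 0.623
gripper_force: 32.3
```

apply_moves(
  series=[
    [[0.2,0,0,0,0],[0.2,0,0,0,0],[0.2,0,0,-0.2,0],[0.1,0,0,-0.7,0],[0,0,0,-1,0],[0,0,0,-1,0],[0,0,0,-1,0],[0,0,0,0,0]],
  ],
)

```text
t: 8.88
position: [0.5312, -0.2719, 0.2086]
orientation: [2.576, 1.786, 0.006]
wrist_force: [-0.2, -0.0, 0.5]
grip_width: 1.0
gripper_force: 0.0
```

```bash
python3 -c "
from h import *
togo(.515,.183,.22,-.26)
p,im,H=wrist('pics/w3.png');t=bot.snapshot('top');cv2.imwrite('pics/t3.png',cv2.resize(t[150:240,200:420,::-1],None,fx=3,fy=3))"
```

```text
pos [ 0.531 -0.272  0.209] yawY -0.358 shift/spin units [[8.41, -3.49, -0.26], np.float64(-0.7)]
```

View pics/w3.png

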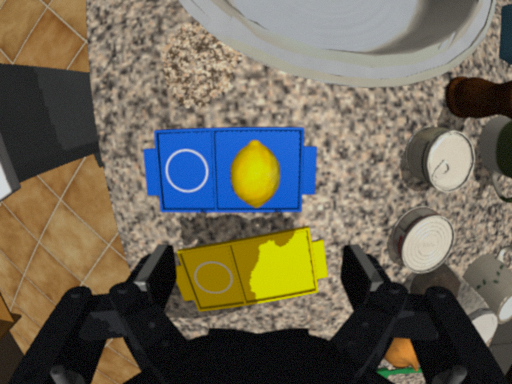

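Lemon rests in the large blue compartment (256,174). Rings: blue (187,171), yellow (213,278).

```bash
python3 -c "
from h import *
p=bot.camera_params('wrist');im=cv2.imread('pics/w3.png')[:,:,::-1].copy();H=hsv(im);h,s,v=[H[...,i].astype(int) for i in range(3)]
for n,u,w in(('b',187,171),('y',213,278)): print(n,cast(p,u,w,.003,True).round(4))
print('blue',[rect(p,c,.01) for c in blobs((h>105)&(h<130)&(s>170)&(v>60),800)])
m=(h>20)&(h<36)&(s>170)&(v>70);m[:220]=0
print('yel',[rect(p,c,.01) for c in blobs(m,800)])
for n,u0,w0 in(('b',187,171),('y',213,278)):
  ch=s if n=='b' else s
  y,x=np.mgrid[:384,:512];q=((x-u0)**2+(y-w0)**2<27**2)&(s<150); P=np.array([cast(p,a,b,.003,True)[:2] for b,a in np.argwhere(q)]);print(len(P),P.mean(0) if len(P) else 0)
"
```

```text
b [ 0.4476 -0.2418  0.003 ]
y [ 0.4172 -0.3903  0.003 ]
blue [(array([ 0.4955, -0.2579]), array([101., 204.]), -0.355)]
yel [(array([ 0.4684, -0.3951]), array([105., 206.]), -0.152)]
454 [ 0.44756383 -0.24081237]
258 [ 0.41816412 -0.38797594]
```

apply_moves(
  series=[
    [[0,0.84,-0.35,-0.1,0],[0,0.84,-0.35,-0.1,0],[0,0.84,-0.35,-0.1,0],[0,0.84,-0.35,0,0],[0,0.84,-0.35,0,0],[0,0.84,-0.35,0,0],[0,0.84,-0.35,0,0],[0,0.84,-0.35,0,0]],
  ],
)

```text
t: 9.98
position: [0.5148, 0.0935, 0.2174]
orientation: [-2.581, -1.79, 0.004]
wrist_force: [1.3, 0.3, -0.6]
grip_width: 0.999
gripper_force: 0.0
```

apply_moves(
  series=[
    [[0,0.84,-0.35,0,-0.3],[0,0,0,0,-0.4],[0,0,0,0,0]],
  ],
)

```text
t: 10.35
position: [0.5133, 0.1379, 0.2175]
orientation: [-2.489, -1.915, 0.004]
wrist_force: [0.7, -0.6, -0.5]
grip_width: 1.003
gripper_force: 0.0
```

```bash
python3 -c "
from h import *
togo(.515,.183,.22,-.26)
p,im,H=wrist('pics/w4.png');print(proj(p,[.515,.183,.105],True))"
```

```text
pos [0.513 0.138 0.217] yawY -0.26 shift/spin units [[0.88, -0.2, -0.05], np.float64(0.0)]
(np.float64(248.01055135851388), np.float64(142.10015880233243))
```

View pics/w4.png

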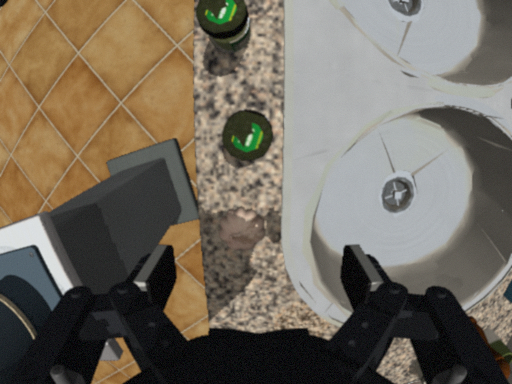

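Jar cap centre at (248,133), the other jar's cap at (222,16), garlic at (240,229).

```bash
python3 -c "
from h import *
p=bot.camera_params('wrist')
im=cv2.imread('pics/w4.png');H=hsv(im[:,:,::-1].copy());v=H[...,2].astype(int);h=H[...,0];s=H[...,1]
m=((v<75)|((h>40)&(h<85)&(s>90)));m[:,:205]=0;m[:,275:]=0;m[170:]=0;m[:95]=0
for c in blobs(cv2.morphologyEx(m.astype(np.uint8),cv2.MORPH_OPEN,np.ones((9,9))),100): print(cv2.minEnclosingCircle(c),cv2.boundingRect(c))
for u,w,z in((248,133,.105),(222,16,.105),(240,229,.025)):print(cast(p,u,w,z,True).round(4))
togo(*cast(p,248,133,.105,True)[:2],.055,-.26)"
```

```text
((247.5, 133.0), 25.224096298217773) (224, 111, 48, 39)
((242.0, 150.5), 16.77060890197754) (227, 143, 31, 18)
[0.5175 0.19   0.105 ]
[0.523  0.2955 0.105 ]
[0.4719 0.0736 0.025 ]
pos [0.514 0.137 0.218] yawY -0.262 shift/spin units [[1.04, -0.19, 3.25], np.float64(-0.01)]
```

apply_moves(
  series=[
    [[0,0.52,-0.1,0,0],[0,0.52,-0.09,0,0],[0,0,0,0,0],[0,0,0,0.9,0],[0,0,0,0.9,0],[0,0,0,0.9,0],[0,0,0,0.7,0],[0,0,0,0,0]],
  ],
)

```text
t: 11.4
position: [0.5167, 0.1883, 0.0466]
orientation: [-2.492, -1.912, 0.009]
wrist_force: [-0.1, 0.7, 0.8]
grip_width: 1.001
gripper_force: 0.0
```

apply_moves(
  series=[
    [[1,0,0,0,0],[1,0,0,0,0],[1,0,0,0,0],[1,0,0,0,0],[1,0,0,0,0],[1,0,0,0,0],[1,0,0,0,0]],
  ],
)

```text
t: 12.28
position: [0.5192, 0.1908, 0.0504]
orientation: [2.49, 1.913, 0.004]
wrist_force: [-0.5, 0.1, 6.3]
grip_width: 0.518
gripper_force: 27.4
```

apply_moves(
  series=[
    [[1,0,0,-0.5,0],[1,0,0,-0.9,0],[1,0,0,-0.9,0],[1,0,0,-0.9,0],[1,0,0,0,0]],
  ],
)

```text
t: 12.9
position: [0.52, 0.1915, 0.213]
orientation: [2.489, 1.913, 0.011]
wrist_force: [0.1, 1.0, -2.1]
grip_width: 0.522
gripper_force: 29.0
```

```bash
python3 -c "
from h import *
s=bot.observe();print(s['grip_width'],s['gripper_force'])
togo(.4475,-.2415,.2,-.26); togo(.4475,-.2415,.2,-.355+np.pi/2)"
```

```text
0.5215735266934356 28.996382458135486
pos [0.52  0.192 0.213] yawY -0.261 shift/spin units [[-8.74, 0.83, 0.23], np.float64(-0.0)]
pos [0.52  0.192 0.213] yawY -0.261 shift/spin units [[-8.74, 0.83, 0.23], np.float64(-10.57)]
```

apply_moves(
  series=[
    [[1,-0.87,0.08,0,0],[1,-0.87,0.08,0,0],[1,-0.87,0.08,0,0],[1,-0.87,0.08,0,0],[1,-0.87,0.08,0,0],[1,-0.87,0.08,0,0],[1,-0.87,0.08,0,0],[1,-0.87,0.08,0,0]],
  ],
)

```text
t: 13.9
position: [0.4587, -0.1553, 0.2084]
orientation: [-2.491, -1.914, 0.001]
wrist_force: [0.3, -0.6, -1.6]
grip_width: 0.516
gripper_force: 29.0
```

apply_moves(
  series=[
    [[1,-0.87,0.08,0,0],[1,-0.87,0.08,0,0],[1,0,0,0.4,0],[1,0,0,0.6,0],[1,0,0,0.4,0],[1,0,0,0,0],[1,0,0,0,0]],
  ],
)

```text
t: 14.78
position: [0.4452, -0.24, 0.1393]
orientation: [2.491, 1.914, 0.0]
wrist_force: [-0.5, -0.6, -1.3]
grip_width: 0.516
gripper_force: 28.9
```

```bash
python3 -c "
from h import *
togo(.4475,-.2415,.055,-.26)
p,im,H=wrist('pics/w5.png');print(proj(p,[.4475,-.2415,.003],True))"
```

```text
pos [ 0.445 -0.24   0.139] yawY -0.26 shift/spin units [[-0.02, 0.05, 1.69], np.float64(-0.0)]
(np.float64(261.77329988083096), np.float64(185.24938144686325))
```

View pics/w5.png

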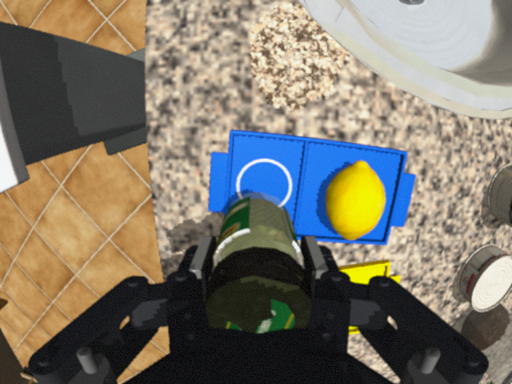

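Jar is held over the blue tray; ring at (265,184), jar bottom's far edge at about (255,195).

```bash
python3 -c "
from h import *
p=bot.camera_params('wrist');s=bot.observe();x,y,z=s['position'];print(R.from_rotvec(s['orientation']).as_matrix()[:,2])
print(cast(p,265,184,.003,True).round(4))
for hh in (0,.084,.105):
  q=np.array([proj(p,[x+.0225*np.cos(a),y+.0225*np.sin(a),z-.0504+hh],True) for a in np.linspace(0,6.28,25)]);print(hh,proj(p,[x,y,z-.0504+hh],True),q.min(0).round(),q.max(0).round())
togo(.449,-.242,.0535)
"
```

```text
[ 9.62105716e-04 -4.85176281e-04 -9.99999419e-01]
[ 0.4511 -0.2413  0.003 ]
0 (np.float64(259.3553357887557), np.float64(216.9214459573801)) [227. 186.] [292. 246.]
0.084 (np.float64(260.10817726460454), np.float64(286.76864373109044)) [209. 241.] [311. 324.]
0.105 (np.float64(260.4294762219379), np.float64(317.77648397632936)) [201. 268.] [319. 356.]
pos [ 0.445 -0.24   0.14 ] yawY -0.26 shift/spin units [[-0.02, 0.08, 1.72]]
```

apply_moves(
  series=[
    [[1,-0.03,0.08,0.3,0],[1,0,0,0.5,0],[1,0,0,0.4,0],[1,0,0,0.3,0],[1,0,0,0.1,0],[1,0,0,0,0]],
  ],
)

```text
t: 15.58
position: [0.4486, -0.2425, 0.0587]
orientation: [-2.491, -1.914, -0.0]
wrist_force: [-0.3, 0.4, -0.9]
grip_width: 0.516
gripper_force: 29.0
```

apply_moves(
  series=[
    [[1,0,0,0.06,0],[1,0,0,0.03,0],[1,0,0,0,0]],
  ],
)

```text
t: 15.95
position: [0.4485, -0.2426, 0.0544]
orientation: [2.491, 1.914, 0.0]
wrist_force: [0.2, -0.3, -1.4]
grip_width: 0.522
gripper_force: 29.0
```

apply_moves(
  series=[
    [[1,0,0,0.03,0],[1,0,0,0.03,0],[1,0,0,0,0]],
  ],
)

```text
t: 16.32
position: [0.4484, -0.2427, 0.053]
orientation: [2.49, 1.913, -0.001]
wrist_force: [-7.8, 2.6, 26.2]
grip_width: 0.518
gripper_force: 30.6
```

apply_moves(
  series=[
    [[1,0,0,-0.03,0],[1,0,0,0,0],[0.35,0,0,0,0],[0.25,0,0,0,0],[0.25,0,0,0,0],[0.25,0,0,-0.5,0],[0.25,0,0,-1,0],[0.1,0,0,-1,0]],
  ],
)

```text
t: 17.32
position: [0.4482, -0.2423, 0.1789]
orientation: [-2.49, -1.914, 0.0]
wrist_force: [-0.3, -1.3, -0.6]
grip_width: 0.9
gripper_force: 0.0
```

apply_moves(
  series=[
    [[0,0,0,-0.8,0],[0,0,0,0,0]],
  ],
)

```text
t: 17.58
position: [0.45, -0.2431, 0.2206]
orientation: [2.487, 1.911, 0.004]
wrist_force: [-0.5, -0.0, -0.4]
grip_width: 1.004
gripper_force: 0.0
```

```bash
python3 -c "
from h import *
togo(.4725,.072,.22,-.26)
p,im,H=wrist('pics/w6.png');t=bot.snapshot('scene');print(proj(p,[.4475,-.2415,.108],True))"
```

```text
pos [ 0.45  -0.243  0.221] yawY -0.261 shift/spin units [[6.21, -1.19, -0.0], np.float64(-0.0)]
(np.float64(255.35533838398737), np.float64(190.2685909171531))
```

View pics/w6.png

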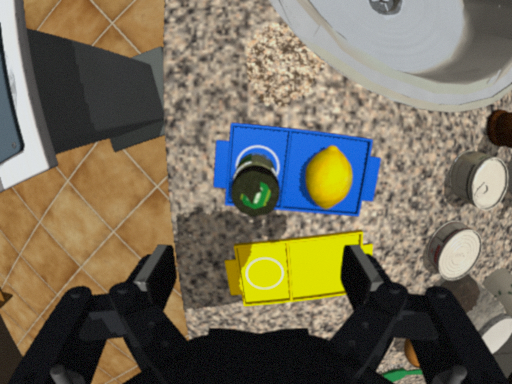

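Jar stands upright on the ring (cap at (256,185)) beside the lemon (328,177); the yellow ring is at (265,272).

apply_moves(
  series=[
    [[0,0.86,-0.18,0,0],[0,0.86,-0.18,0,0],[0,0.86,-0.18,0,0],[0,0.86,-0.18,0,0],[0,0.86,-0.18,0,0],[0,0.86,-0.18,0,0],[0,0,0,0.3,0],[0,0,0,0,0]],
  ],
)

```text
t: 18.68
position: [0.4613, 0.0208, 0.2009]
orientation: [-2.488, -1.914, 0.006]
wrist_force: [0.5, -0.3, 0.5]
grip_width: 0.999
gripper_force: 0.0
```

```bash
python3 -c "
from h import *
p,im,H=wrist('pics/w7.png');u,w=proj(p,[.472,.071,.03],True);print(u,w)
togo(.472,.071,.008,-.26)
u,w=int(u),int(w);cv2.imwrite('pics/w7c.png',cv2.resize(im[max(w-90,0):w+90,u-120:u+120,::-1],None,fx=2,fy=2));print(u-120,max(w-90,0))"
```

```text
257.3334560190401 128.41306416710808
pos [0.462 0.02  0.202] yawY -0.26 shift/spin units [[1.03, -0.05, 3.87], np.float64(-0.0)]
137 38
```

View pics/w7c.png

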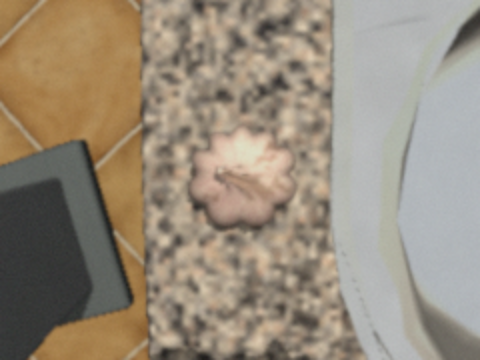

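Garlic upright, centred at full-frame pixel (258,127), within about 1 px of the prediction.

apply_moves(
  series=[
    [[0,0.52,0,0,0],[0,0.52,0,0,0],[0,0,0,0,0],[0,0,0,0.9,0],[0,0,0,0.9,0],[0,0,0,0.9,0],[0,0,0,0.9,0],[0,0,0,0.34,0]],
  ],
  newtons=25,
)

```text
t: 19.73
position: [0.4747, 0.0691, 0.0036]
orientation: [-2.491, -1.912, 0.006]
wrist_force: [0.1, 0.6, 0.4]
grip_width: 1.004
gripper_force: 0.0
```

apply_moves(
  series=[
    [[0,0,0,0,0],[1,0,0,0,0],[1,0,0,0,0],[1,0,0,0,0],[1,0,0,0,0],[1,0,0,0,0],[1,0,0,0,0]],
  ],
)

```text
t: 20.6
position: [0.4768, 0.0706, 0.0072]
orientation: [2.49, 1.913, 0.003]
wrist_force: [-1.0, -0.4, 7.3]
grip_width: 0.653
gripper_force: 24.9
```

apply_moves(
  series=[
    [[1,0,0,-0.4,0],[1,0,0,-0.8,0],[1,0,0,-1,0],[1,0,0,-1,0],[1,0,0,0,0],[1,0,0,0,0]],
  ],
)

```text
t: 21.35
position: [0.4759, 0.0704, 0.1661]
orientation: [2.491, 1.913, 0.001]
wrist_force: [-0.2, 0.4, -0.4]
grip_width: 0.649
gripper_force: 26.8
```

```bash
python3 -c "
from h import *
s=bot.observe();print(s['grip_width'],s['gripper_force'],s['wrist_force'])
togo(.503,-.400,.16,-.152)
p,im,H=wrist('pics/w8.png');cv2.imwrite('pics/w8c.png',im[150:384,130:390,::-1])"
```

```text
0.6490619907346254 26.82769441336859 [-0.239032    0.44042623 -0.41761878]
pos [0.476 0.07  0.166] yawY -0.261 shift/spin units [[-8.95, 2.95, 0.13], np.float64(-0.78)]
```

View pics/w8c.png

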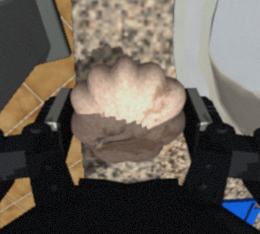

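Garlic is held level between the pads.

apply_moves(
  series=[
    [[1,-0.9,0.3,0,0],[1,-0.9,0.3,0,0],[1,-0.9,0.3,0,0],[1,-0.9,0.3,0,0],[1,-0.9,0.3,0,0],[1,-0.9,0.3,0,0],[1,-0.9,0.3,0,0],[1,-0.9,0.3,0,0]],
  ],
)

```text
t: 22.4
position: [0.4986, -0.309, 0.1642]
orientation: [-2.488, -1.913, 0.002]
wrist_force: [1.0, -0.2, -0.1]
grip_width: 0.65
gripper_force: 26.8
```

apply_moves(
  series=[
    [[1,-0.9,0.3,0,0],[1,-0.9,0.3,0,-0.4],[1,0,0,0,-0.4],[1,0,0,0,0],[1,0,0,0,0]],
  ],
)

```text
t: 23.02
position: [0.5052, -0.4014, 0.165]
orientation: [-2.379, -2.05, -0.0]
wrist_force: [-0.1, 0.4, 0.0]
grip_width: 0.651
gripper_force: 26.8
```

```bash
python3 -c "
from h import *
s=bot.observe();print(s['grip_width'],s['gripper_force'])
togo(.503,-.400,.011,-.152)"
```

```text
0.6514435235053564 26.835690200678073
pos [ 0.505 -0.401  0.165] yawY -0.148 shift/spin units [[0.02, -0.04, 3.08], np.float64(0.03)]
```

apply_moves(
  series=[
    [[1,0.02,-0.04,0.5,0],[1,0,0,0.8,0],[1,0,0,0.8,0],[1,0,0,0.5,0],[1,0,0,0.3,0],[1,0,0,0.1,0],[1,0,0,0,0]],
  ],
)

```text
t: 23.9
position: [0.5038, -0.4013, 0.0163]
orientation: [2.38, 2.05, 0.0]
wrist_force: [-0.2, -0.9, -1.6]
grip_width: 0.653
gripper_force: 26.8
```

apply_moves(
  series=[
    [[1,0,0,0.06,0],[1,0,0,0.03,0],[1,0,0,0,0]],
  ],
)

```text
t: 24.28
position: [0.5034, -0.4013, 0.0115]
orientation: [2.38, 2.05, -0.0]
wrist_force: [0.3, -0.5, -0.4]
grip_width: 0.653
gripper_force: 26.8
```

apply_moves(
  series=[
    [[1,0,0,0.03,0],[1,0,0,0,0]],
  ],
)

```text
t: 24.52
position: [0.5036, -0.4014, 0.0104]
orientation: [2.38, 2.05, -0.0]
wrist_force: [-1.7, 1.1, 4.9]
grip_width: 0.649
gripper_force: 27.1
```

Contact. Releasing and rising.

apply_moves(
  series=[
    [[0.2,0,0,0,0],[0.15,0,0,0,0],[0.15,0,0,0,0],[0.15,0,0,-0.4,0],[0.1,0,0,-1,0],[0,0,0,-1,0],[0,0,0,-1,0],[0,0,0,-1,0]],
  ],
)

```text
t: 25.52
position: [0.5033, -0.4009, 0.2332]
orientation: [2.379, 2.05, 0.001]
wrist_force: [1.0, -0.1, -0.9]
grip_width: 0.997
gripper_force: 0.0
```

```bash
python3 -c "
from h import *
togo(.523,.25,.22,-.152)
p,im,H=wrist('pics/w9.png')"
```

```text
pos [ 0.503 -0.401  0.233] yawY -0.148 shift/spin units [[12.93, -1.53, 0.26], np.float64(0.03)]
```

View pics/w9.png

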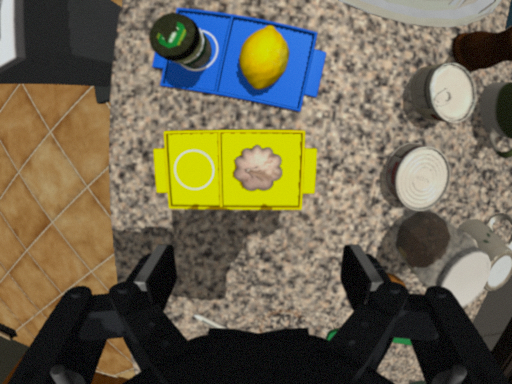

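Garlic stands upright in the large yellow compartment (258,168); yellow ring at (194,170); the blue kit is undisturbed.

apply_moves(
  series=[
    [[0,0.99,-0.12,0,0],[0,0.99,-0.12,0,0],[0,0.99,-0.12,0,0],[0,0.99,-0.12,0,0],[0,0.99,-0.12,0,0],[0,0.99,-0.12,0,0],[0,0.99,-0.12,0,0],[0,0.99,-0.12,0,0]],
  ],
)

```text
t: 26.58
position: [0.5145, -0.0008, 0.231]
orientation: [2.379, 2.05, 0.002]
wrist_force: [1.2, 0.6, 0.7]
grip_width: 0.997
gripper_force: 0.0
```

apply_moves(
  series=[
    [[0,0.99,-0.12,0,0],[0,0.99,-0.12,0,0],[0,0.99,-0.12,0,0],[0,0.99,-0.12,0,0],[0,0.99,-0.12,0,0.4],[0,0,0,0,0.4],[0,0,0,0.2,0],[0,0,0,0,0]],
  ],
)

```text
t: 27.58
position: [0.5212, 0.2455, 0.2192]
orientation: [2.49, 1.914, -0.002]
wrist_force: [-0.1, -0.3, 0.1]
grip_width: 1.004
gripper_force: 0.0
```

```bash
python3 -c "
from h import *
im=cv2.imread('pics/w9.png')
p,im,H=wrist('pics/w10.png');h,s,v=[H[...,i].astype(int) for i in range(3)]
u,w=proj(p,[.523,.2955,.105],True);print(u,w)
m=((v<75)|((h>40)&(h<85)&(s>90)));y,x=np.mgrid[:384,:512];m&=(x-u)**2+(y-w)**2<45**2
for c in blobs(cv2.morphologyEx(m.astype(np.uint8),cv2.MORPH_OPEN,np.ones((9,9))),100):
  a,b=cv2.minEnclosingCircle(c)[0];print(a,b,cv2.minEnclosingCircle(c)[1],cast(p,a,b,.105,True).round(4))
togo(.523,.2955,.048,-.26)
u,w=int(u),int(w);cv2.imwrite('pics/w10c.png',cv2.resize(im[max(w-90,0):w+90,u-120:u+120,::-1],None,fx=2,fy=2));print(u-120,max(w-90,0))"
```

```text
246.41516393892303 136.4335020569013
243.0 121.0 23.086891174316406 [0.5237 0.3092 0.105 ]
246.0 138.5 24.96507453918457 [0.5222 0.2939 0.105 ]
pos [0.521 0.246 0.22 ] yawY -0.26 shift/spin units [[0.98, -0.23, 3.43], np.float64(-0.0)]
126 46
```

View pics/w10c.png

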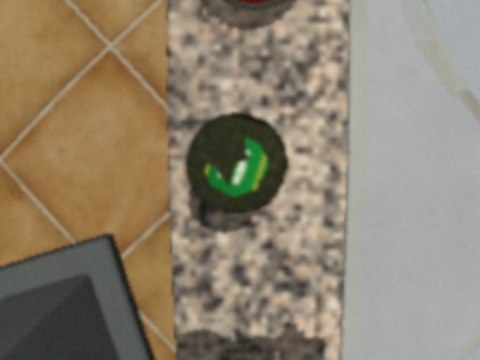

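Cap centre at crop (237,164), i.e. full-frame (244,128), so the jar is at about (0.523, 0.302).

apply_moves(
  series=[
    [[0,0.55,-0.13,0,0],[0,0.55,-0.12,0,0],[0,0,0,0,0],[0,0,0,0.9,0],[0,0,0,0.9,0],[0,0,0,0.9,0],[0,0,0,0.72,0],[0,0,0,0,0]],
  ],
  newtons=30,
)

```text
t: 28.62
position: [0.5226, 0.3005, 0.0467]
orientation: [2.492, 1.913, -0.008]
wrist_force: [-0.7, -0.1, 0.9]
grip_width: 1.001
gripper_force: 0.0
```

apply_moves(
  series=[
    [[1,0,0,0,0],[1,0,0,0,0],[1,0,0,0,0],[1,0,0,0,0],[1,0,0,0,0],[1,0,0,0,0],[1,0,0,0,0]],
  ],
)

```text
t: 29.5
position: [0.5244, 0.3036, 0.0506]
orientation: [2.491, 1.914, 0.004]
wrist_force: [-1.1, -0.6, 6.9]
grip_width: 0.517
gripper_force: 29.7
```

apply_moves(
  series=[
    [[1,0,0,-0.5,0],[1,0,0,-0.9,0],[1,0,0,-1,0],[1,0,0,-1,0],[1,0,0,0,0]],
  ],
)

```text
t: 30.12
position: [0.5251, 0.3047, 0.2239]
orientation: [2.49, 1.914, 0.013]
wrist_force: [-0.2, -0.1, -1.7]
grip_width: 0.52
gripper_force: 30.9
```

```bash
python3 -c "
from h import *
togo(.4175,-.389,.22,-.152)"
```

```text
pos [0.525 0.305 0.224] yawY -0.26 shift/spin units [[-13.96, 1.49, 0.0], np.float64(-0.78)]
```

apply_moves(
  series=[
    [[1,-0.93,0.1,0,0],[1,-0.93,0.1,0,0],[1,-0.93,0.1,0,0],[1,-0.93,0.1,0,0],[1,-0.93,0.1,0,0],[1,-0.93,0.1,0,0],[1,-0.93,0.1,0,0],[1,-0.93,0.1,0,0]],
  ],
)

```text
t: 31.12
position: [0.4657, -0.0683, 0.2186]
orientation: [2.491, 1.914, -0.0]
wrist_force: [0.4, 0.3, -1.7]
grip_width: 0.514
gripper_force: 30.9
```

apply_moves(
  series=[
    [[1,-0.93,0.1,0,0],[1,-0.93,0.1,0,0],[1,-0.93,0.1,0,0],[1,-0.93,0.1,0,0],[1,-0.93,0.1,0,0],[1,-0.93,0.1,0,0],[1,-0.93,0.1,0,-0.4],[1,0,0,0,-0.4]],
  ],
)

```text
t: 32.12
position: [0.4142, -0.3942, 0.2178]
orientation: [-2.384, -2.045, 0.003]
wrist_force: [-0.4, 1.3, -1.2]
grip_width: 0.515
gripper_force: 30.9
```

apply_moves(
  series=[
    [[1,0,0,0.5,0],[1,0,0,0.6,0],[1,0,0,0.4,0],[1,0,0,0,0],[1,0,0,0,0]],
  ],
)

```text
t: 32.75
position: [0.4168, -0.3903, 0.1445]
orientation: [2.38, 2.05, 0.0]
wrist_force: [-0.4, -0.0, -0.3]
grip_width: 0.517
gripper_force: 30.9
```

```bash
python3 -c "
from h import *
s=bot.observe();print(s['grip_width'],s['gripper_force'])
togo(.4175,-.389,.0545,-.152)
p,im,H=wrist('pics/w11.png');print(proj(p,[.4175,-.389,.003],True))"
```

```text
0.5171303662023139 30.899266339838505
pos [ 0.417 -0.39   0.144] yawY -0.148 shift/spin units [[0.03, 0.01, 1.8], np.float64(0.03)]
(np.float64(259.45461277279315), np.float64(181.7814084681211))
```

View pics/w11.png

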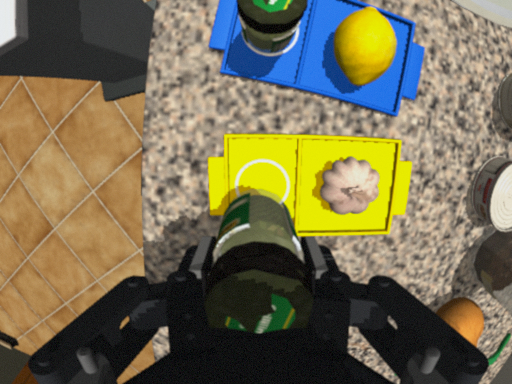

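Ring at (263,184), the jar's far bottom edge at about (255,195); garlic, lemon and the first jar are all in place.

apply_moves(
  series=[
    [[1,0.01,0.05,0.3,0],[1,0,0,0.5,0],[1,0,0,0.4,0],[1,0,0,0.3,0],[1,0,0,0.2,0],[1,0,0,0,0],[1,0,0,0,0]],
  ],
)

```text
t: 33.67
position: [0.4195, -0.3903, 0.0593]
orientation: [2.38, 2.05, 0.0]
wrist_force: [-0.2, -0.9, -0.8]
grip_width: 0.52
gripper_force: 30.9
```

apply_moves(
  series=[
    [[1,0,0,0.06,0],[1,0,0,0.03,0],[1,0,0,0,0]],
  ],
)

```text
t: 34.05
position: [0.4191, -0.3901, 0.0543]
orientation: [2.38, 2.05, -0.0]
wrist_force: [0.3, 0.4, -1.6]
grip_width: 0.517
gripper_force: 30.9
```

apply_moves(
  series=[
    [[1,0,0,0.02,0],[1,0,0,0,0]],
  ],
)

```text
t: 34.3
position: [0.4192, -0.3903, 0.0537]
orientation: [2.38, 2.05, -0.0]
wrist_force: [-0.3, 0.3, 4.9]
grip_width: 0.518
gripper_force: 31.2
```

Touching; release and rise.

apply_moves(
  series=[
    [[0.35,0,0,0,0],[0.25,0,0,0,0],[0.25,0,0,0,0],[0.25,0,0,-0.5,0],[0.25,0,0,-1,0],[0.2,0,0,-1,0],[0,0,0,-0.9,0],[0,0,0,0,0]],
  ],
)

```text
t: 35.3
position: [0.4207, -0.391, 0.2269]
orientation: [2.376, 2.046, 0.001]
wrist_force: [-0.0, -0.2, -0.4]
grip_width: 1.002
gripper_force: 0.0
```

```bash
python3 -c "
from h import *
p,im,H=wrist()
s=bot.snapshot('scene')
a=cv2.resize(s[120:290,130:380],(400,272));b=cv2.resize(im[100:,100:],(400,276))
t=bot.snapshot('top')[140:240,100:400];cv2.imwrite('pics/f.png',np.vstack([np.hstack([a,b[:272]]),cv2.resize(t,(800,267))])[:,:,::-1])"
```

```text
(no output)
```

View pics/f.png

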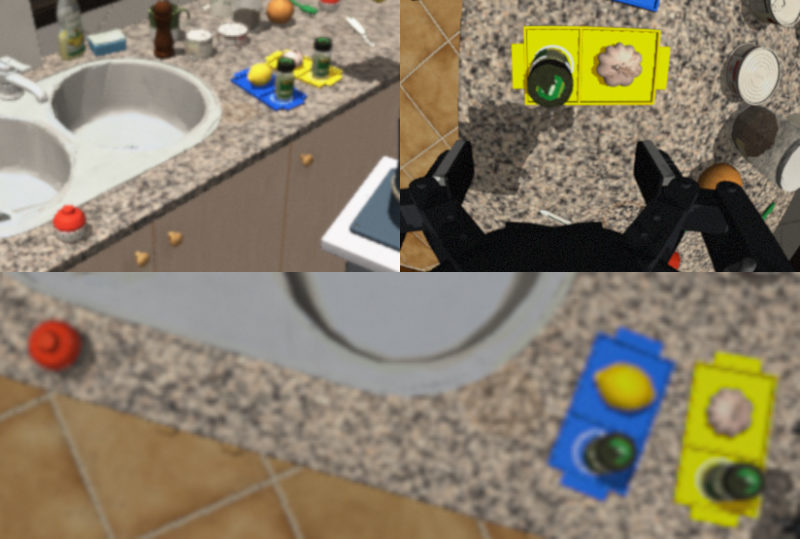

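Both kits are complete with the jars upright (cap at (548,80) in the upper right panel), the timer is unmoved at (55,345), and the gripper is clear.

```bash
python3 -c "
from plant import bot
print(bot.hand_in())"
```

```text
the job is handed in; nothing more can be done
None
```

I handed the job in at about 35 s: the final pictures show the lemon and a jar in the blue tray, the garlic (root end down) and the other jar in the yellow tray, both jars upright in their ring compartments, and the egg timer where it stood.

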